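# Cover the water bath with its nesting rings

## Task

Close the drained water bath for the night: put its loose cover rings back one at a time, largest first, spigot down, each lying flat and fully seated in the opening left by the one before, and close the middle with the knobbed lid. Leave the two bottles standing where they are.

Things in the scene. Friction and masses are not known exactly. Their poses are not given: they have to be found in the camera images.
- ring_large: Largest cover ring, stiff white plastic, 100 g: flat flange, outer diameter 164, hole 120 (band 22 wide), 10 thick, over a tapered spigot 10 deep (outside 142 at the bottom to 150 at the flange). Lies on its spigot, 20 high; lift it by pinching the flange band. Origin: centre of the spigot's underside, z up, yaw meaningless. Seats in the bath's mouth, 2 mm play all round, flange on the rim.
- ring_medium: Middle cover ring, same plastic and section, 75 g: flange outer diameter 130, hole 86 (band 22 wide), 10 thick; spigot 10 deep, 108 at the bottom to 116. 20 high. Origin: centre of the spigot's underside, z up. Its spigot goes into the large ring's hole (2 mm play all round) and its flange lies on that ring's flange: its origin ends 10 mm above the large ring's origin.
- ring_small: Smallest cover ring, same plastic and section, 50 g: flange outer diameter 96, hole 52 (band 22 wide), 10 thick; spigot 10 deep, 74 at the bottom to 82. 20 high. Origin: centre of the spigot's underside, z up. Seats likewise in the medium ring's hole, its origin ending 10 mm above the medium ring's.
- lid: Round white lid without a hole, 50 g, black knob on top: flange diameter 62, 10 thick, over a tapered spigot 10 deep (40 at the bottom to 48); neck diameter 16 from 20 to 28 mm high, knob diameter 26 from 28 to 52 mm above the underside. Origin: centre of the spigot's underside, z up. Seats in the small ring's hole (2 mm play), origin ending 10 mm above the small ring's.
- bath_mouth (a point): Centre of the fixed water bath's round mouth, level with its flat rim, 120 mm above the bench; z up, control box on its -x side. Stainless drum, outside diameter 196, mouth 154, empty, 105 deep; white control box 90 wide, 80 high, reaching 142 out from the centre (dial 157); drain cock reaching 126 out on the +x side. The large ring's origin ends 10 mm below this point.
- bottle_white: Bystander: closed white plastic bottle with a red cap, diameter 68, 160 high, standing loose. Origin: centre of its underside.
- bottle_amber: Bystander: closed brown glass bottle with a blue cap, diameter 60, 150 high, standing loose. Origin: centre of its underside.
Not all that is in view belongs to the job. What is shaped like the ring_small but purple is not meant.

How it is judged:
On the way, in this order (a step that is already met when the one before it is completed fails the run):
1. the large ring is seated flat in the bath's mouth and let go (horizontal distance between ring_large and bath_mouth below 0.006 m and z of ring_large in the frame of bath_mouth between -0.013 and -0.007 m and angle between ring_large's own z axis and vertical below 0.04 rad and contact force between the fingers and ring_large below 0.1 N), for 0.2 s.
2. the medium ring is seated flat in the large ring and let go (horizontal distance between ring_medium and ring_large below 0.006 m and z of ring_medium in the frame of ring_large between 0.007 and 0.013 m and angle between ring_medium's own z axis and vertical below 0.04 rad and contact force between the fingers and ring_medium below 0.1 N), for 0.2 s.
3. the small ring is seated flat in the medium ring and let go (horizontal distance between ring_small and ring_medium below 0.006 m and z of ring_small in the frame of ring_medium between 0.007 and 0.013 m and angle between ring_small's own z axis and vertical below 0.04 rad and contact force between the fingers and ring_small below 0.1 N), for 0.2 s.
4. the lid is seated flat in the small ring and let go (horizontal distance between lid and ring_small below 0.006 m and z of lid in the frame of ring_small between 0.007 and 0.013 m and angle between lid's own z axis and vertical below 0.04 rad and contact force between the fingers and lid below 0.1 N), for 0.2 s.
At the end, for the whole second after the job is handed in: The large ring sits in the bath's mouth, the medium ring in the large, the small in the medium and the lid in the small: each centred within 6 mm on the one it sits in, flange down on it within 3 mm, level within 0.04 rad, released and at rest (horizontal distance between ring_large and bath_mouth below 0.006 m and z of ring_large in the frame of bath_mouth between -0.013 and -0.007 m and angle between each of ring_large, ring_medium, ring_small, lid's own z axis and vertical below 0.04 rad and linear speed of each of ring_large, ring_medium, ring_small, lid below 0.02 m/s and angular speed of each of ring_large, ring_medium, ring_small, lid below 0.2 rad/s and horizontal distance between ring_medium and ring_large below 0.006 m and z of ring_medium in the frame of ring_large between 0.007 and 0.013 m and horizontal distance between ring_small and ring_medium below 0.006 m and z of ring_small in the frame of ring_medium between 0.007 and 0.013 m and horizontal distance between lid and ring_small below 0.006 m and z of lid in the frame of ring_small between 0.007 and 0.013 m); the robot touches nothing.
It fails at once if the white bottle is pushed more than 40 mm or tipped over (distance of bottle_white from where it was at the start of the episode above 0.04 m or angle between bottle_white's own z axis and vertical above 0.5 rad).
It fails at once if the brown bottle is pushed more than 40 mm or tipped over (distance of bottle_amber from where it was at the start of the episode above 0.04 m or angle between bottle_amber's own z axis and vertical above 0.5 rad).
It also fails if it takes over 104 s, if anything falls off the work surface, if the arm or the gripper's body presses on something with over 40 N, if the wrist force passes 120 N, or if a joint passes its speed limit or range.

## Robot

A 6-joint arm with a two-finger parallel gripper is mounted at the origin on the work surface. World frame = base frame: x ahead of the robot, y to its left, z up, the work surface at z = 0. Lengths are in m, angles in rad, forces in N, time in s.
With the tool pointing down it reaches from about 0.375 to 0.9 m from the base axis. Payload 3.1 kg.
Tool frame: the origin (TCP) lies at the very end of the fingers, on their centre line; the grasp point (between the pads) lies 19 mm behind it (manip.pinch_z is the distance from the TCP to the grasp point, in m); z points along the fingers, y is the direction in which the jaws open and shut (so a half turn about z gives the same grasp; the last joint's range is limited). The gripper opens to 85 mm and grips with 20 to 120 N. Pads are 22 mm wide; open, the fingers measure 114 mm over their backs; the gripper's body (76 mm by 85 mm) begins 54 mm behind the grasp point. The pads swing forward as they close: fully open they stand 13 mm farther back than shut.
Start: joints at [-1.468, 0.527, 1.433, -0, 1.181, -0.178], TCP at [0.173, -0.6, 0.231] pointing down, gripper open.
Joint ranges: [-3.08, 3.08], [-0.75, 2.2], [0.22, 2.44], [-1.43, 4.57], [0, 2.65], [-2.85, 2.85]. Speed limits (rad/s): [2.79, 2.79, 3.14, 3.14, 3.14, 3.14].

## Interface

Orientations are given as a unit quaternion [x, y, z, w].
In Python, from station import manip gives the robot as it stands.
- The arm moves only by the tool drive_tool, never from a script. Its argument "increments" is a list of rows, each a list of 7 numbers: the closure in counts, from 0 (fully open) to 255 (shut), then the shift along the tool's x, y, z in cm, then the turn, a rotation vector about the tool's x, y, z in rad. A call has 1 to 20 rows; each row is the pose to reach, as a shift and turn from the pose commanded when the call began, along the tool's axes at that moment; what a row does not reach only later rows make up. A row lasts 1/10 s, in which the tool goes at most 50 mm and 8.59 degrees, less where a joint would pass 70% of its speed; a pose out of reach is approached as far as the arm can. A call with a gripper value outside its range is refused whole. The fingers move at their own pace and stop on an object; "force" is the grip in N (left out, the last holds). Time passes only in rows, so rows that repeat a pose let the fingers close. It gives the time, the measured TCP pose, the force and the opening at its end, in the units of the state.
- manip.sense(): the state, without advancing time (a new reading comes with each control period).
- manip.snapshot(name): name is "scene" or "top" or "wrist"; returns the picture (384x512x3 uint8, red, green, blue); there is no depth.
- manip.camera_model(name): a dict with "mtx" (3x3 intrinsics, pixels), "cam_to_world" (4x4, takes a point from camera to world coordinates). Camera axes: x right, y down, z forward; pixel columns grow to the right and rows downward; lengths in m; the calibration is good to about 2 mm. A picture is of the moment at which its call begins: read the wrist's pose just before it. camera_model takes no time and is no camera call; for the wrist camera it gives the pose at the moment of the call.
- manip.sign_off(): hands the job in, once; it reports no verdict.
The state is a dict: "t": time; "q": joint angles; "qd": joint speeds; "tau": joint torques, N m; "tcp_pos": TCP position; "tool_rot": TCP orientation; "force": force on the tool from outside, world axes, zero at the start; "ft_torque": the same for the moment, N m; "finger_gap": opening from 0.0 (shut) to 1.0 (fully open).
Only numpy, scipy, OpenCV 4.12 (cv2) and the standard library are available. Lean on these libraries where they do the work, as an engineer would, in place of code of your own. Each camera call takes 0.05 s, during which the arm holds its last target. There are 200 camera calls.

## Working session

There is one attempt and no reset: what is moved stays moved. The work goes in short steps, Python scripts to look and compute and a tool call to move; the robot and the scene stay as the last step left them, time stands still between calls to the robot, and variables do not carry over. Pictures are saved under pics/ and viewed, about 12 in all and at most 16, crops included, and the job is handed in when it is done.

Besides the shell and the picture viewer there is one more tool, called after "Request:" as name(argument=value, ...) on one line, values as JSON. drive_tool: Moves the arm, as the interface text tells. Its arguments: {"type":"object","properties":{"increments":{"type":"array","items":{"type":"array","items":{"type":"number"}}},"force":{"type":"number"}},"required":["increments"]}

```bash
mkdir -p pics; ls; python3 - <<'E'
from station import manip
import cv2,numpy as np
np.set_printoptions(precision=4,suppress=True)
for n in("scene","top"):
    cv2.imwrite(f"pics/{n}0.png",manip.snapshot(n)[...,::-1]); c=manip.camera_model(n); print(n,c["mtx"],c["cam_to_world"])
print(manip.sense())
E
```

```text
pics
scene [[442.4718   0.     257.2112]
 [  0.     442.4718 196.7644]
 [  0.       0.       1.    ]] [[-0.6991  0.5358 -0.4734  1.2197]
 [ 0.7148  0.5084 -0.4802  0.6254]
 [-0.0167 -0.6741 -0.7384  1.1201]
 [ 0.      0.      0.      1.    ]]
top [[474.3103   0.     254.5599]
 [  0.     474.3103 184.9683]
 [  0.       0.       1.    ]] [[-0.0104 -0.9963  0.0853  0.4399]
 [-0.9998  0.0091 -0.0154 -0.016 ]
 [ 0.0146 -0.0854 -0.9962  1.3881]
 [ 0.      0.      0.      1.    ]]
{'t': 0.1, 'q': array([-1.4685,  0.5284,  1.4338, -0.    ,  1.1814, -0.1785]), 'qd': array([-0.0014, -0.0035, -0.0025, -0.0002,  0.003 ,  0.0011]), 'tau': array([  0.    , -44.3306, -17.8585,  -0.0001,   0.0039,  -0.    ]), 'tcp_pos': array([ 0.1732, -0.5999,  0.2304]), 'tool_rot': array([ 0.9902,  0.1399,  0.    , -0.001 ]), 'force': array([0.5027, 0.0427, 0.5276]), 'ft_torque': array([0.0478, 0.0161, 0.0486]), 'finger_gap': 0.998316745479698}
```

View pics/top0.png

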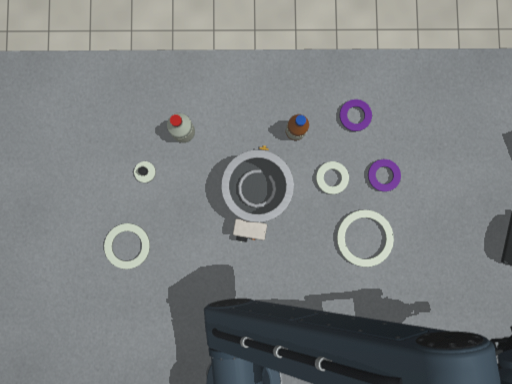

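View pics/scene0.png

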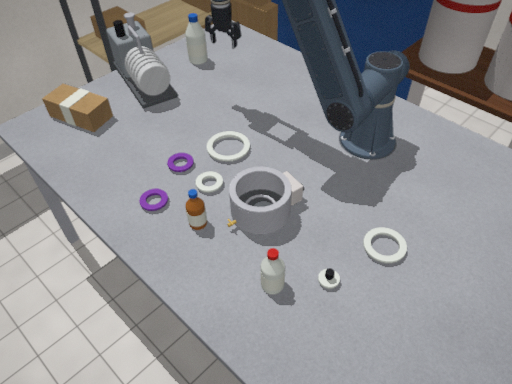

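```bash
cat > h.py <<'E'
import cv2,numpy as np
from station import manip
np.set_printoptions(precision=4,suppress=True)
def ray(c,u,z):
    u=np.atleast_2d(u).astype(float); K=c["mtx"];T=c["cam_to_world"]
    d=np.c_[(u-[K[0,2],K[1,2]])/K[0,0],np.ones(len(u))]@T[:3,:3].T
    return T[:3,3]+d*((z-T[2,3])/d[:,2])[:,None]
def proj(c,p):
    T=c["cam_to_world"];q=(np.atleast_2d(p)-T[:3,3])@T[:3,:3];K=c["mtx"]
    return q[:,:2]/q[:,2:]*K[0,0]+[K[0,2],K[1,2]]
def circ(p): # least-squares circle with outlier rejection
    p=p[:,:2]
    for _ in range(6):
        s=np.linalg.lstsq(np.c_[2*p,np.ones(len(p))],(p**2).sum(1),rcond=None)[0]
        r=np.sqrt(s[2]+s[:2]@s[:2]); e=np.abs(np.linalg.norm(p-s[:2],axis=1)-r)
        p=p[e<=max(2.5*np.median(e),1e-4)]
    return np.r_[s[:2],r]
E
python3 - <<'E'
from h import *
c=manip.camera_model("top"); im=cv2.imread("pics/top0.png")
hsv=cv2.cvtColor(im,cv2.COLOR_BGR2HSV)
m=((hsv[...,2]>190)).astype(np.uint8); m[:60]=0
cs,h=cv2.findContours(m,cv2.RETR_CCOMP,cv2.CHAIN_APPROX_NONE)
for k,p in enumerate(cs):
    if len(p)>25:
        w=ray(c,p[:,0],.02); x=circ(w); print("hole" if h[0][k][3]>=0 else "outer",p[:,0].mean(0),x)
# bath rim
g=cv2.cvtColor(im,cv2.COLOR_BGR2GRAY); 
print(g[185,210:310]); print(g[140:240,257])
for u,z in[((176,120),.16),((300,120),.15)]: print(ray(c,u,z))
E
```

```text
outer [126.5161 245.9194] [0.3862 0.3298 0.0618]
hole [126.6044 245.7473] [0.3863 0.33   0.0455]
outer [249.5357 228.9762] [ 0.4305 -0.0217  0.0351]
outer [365.4841 238.0764] [ 0.4017 -0.3544  0.079 ]
hole [365.2846 237.813 ] [ 0.4015 -0.3545  0.0625]
outer [332.4659 177.3523] [ 0.5776 -0.2638  0.0451]
hole [332.6364 177.2727] [ 0.5773 -0.2642  0.0284]
outer [144.2727 171.2909] [0.5994 0.2813 0.028 ]
hole [141.8889 170.8333] [0.6013 0.2882 0.0191]
[ 89  90  91  90  89  88  88  88  88  88  90 118 165 172 172 173 175 178
 176  99  82  83  82  82  85  83  63  61  98 151 178 139  91  84  86  85
  86  84  85  85  86  85  84  85  85  85  85  86  85  84  87  86  86  86
  86  87  85  65  61  62  61  62  84 102  99  75  61  61  61  61  60  61
  61  61  60  68 129 174 177 177 178 180 181 175 146 140 143 142 140 141
 142 140 140 141 142 142 140 140 139 140]
[136 136 137 140 140 140 138 136 136 129 148 167 168 170 171 170 164 123
  68  59  61  62  61  61  61  60  63  76  85 102 141 158 130  93  85  86
  86  85  83  85  85  85  85  86  85  86  86  85  85  86  85  85  84  84
  84  84  84  84  84  84  84  84  83  93 130 157 139 103  74  62  62  62
  61  70 133 168 170 171 172 173 173 151 158 187 197 197 197 195 194 194
 194 193 194 193 193 193 195 194 170 141]
[[0.7179 0.1693 0.16  ]]
[[ 0.7179 -0.1576  0.15  ]]
```

```bash
python3 - <<'E'
from h import *
from scipy.ndimage import map_coordinates as mc
c=manip.camera_model("top"); g=cv2.imread("pics/top0.png",0).astype(float)
def rim(r0,ctr,lo,hi,sgn,z):
    out=[]
    R=np.arange(lo,hi,.0005)
    for a in np.radians(np.arange(0,360,4)):
        P=np.c_[ctr[0]+R*np.cos(a),ctr[1]+R*np.sin(a),0*R+z]; u=proj(c,P)
        v=mc(g,[u[:,1],u[:,0]],order=1); d=np.gradient(v)*sgn; k=d.argmax()
        if d[k]>1: out.append(P[k])
    return circ(np.array(out)),len(out)
ctr=ray(c,(257.5,185.5),.12)[0]
for _ in range(2):
    s=rim(0,ctr,.06,.09,1,.12); ctr=s[0]; print(s)
print("outer",rim(0,ctr,.088,.112,-1,.12))
kn=ray(c,(143,171),.045); print("knob",kn)
im=cv2.imread("pics/top0.png",0); m=(im[160:185,132:156]<60); y,x=np.nonzero(m); print(x.mean()+132,y.mean()+160,len(x), ray(c,(x.mean()+132,y.mean()+160),.045))
E
```

```text
(array([ 0.5471, -0.0429,  0.0765]), 90)
(array([ 0.5472, -0.0429,  0.0765]), 90)
outer (array([ 0.5477, -0.0428,  0.0968]), 90)
knob [[0.5976 0.2796 0.045 ]]
142.5625 170.60416666666666 48 [[0.5987 0.2809 0.045 ]]
```

Request:
drive_tool(increments=[[110,22,-19.3,8,0,0,-1.29],[110,22,-19.3,8,0,0,-1.29],[110,22,-19.3,8,0,0,-1.29],[110,22,-19.3,8,0,0,-1.29],[110,22,-19.3,8,0,0,-1.29],[110,22,-19.3,8,0,0,-1.29],[110,22,-19.3,8,0,0,-1.29],[110,22,-19.3,8,0,0,-1.29],[110,22,-19.3,8,0,0,-1.29],[110,22,-19.3,8,0,0,-1.29],[110,22,-19.3,8,0,0,-1.29],[110,22,-19.3,8,0,0,-1.29]], force=60)

```text
t: 1.3
tcp_pos: [0.331, -0.3541, 0.1512]
tool_rot: [0.708, 0.707, 0.0, -0.0]
force: [0.2, -0.7, 0.9]
finger_gap: 0.567
```

```bash
python3 - <<'E'
from h import *
s=manip.sense(); c=manip.camera_model("wrist"); cv2.imwrite("pics/w1.png",manip.snapshot("wrist")[...,::-1]); print(s["tcp_pos"],s["tool_rot"],s["finger_gap"],s["t"]); print(c)
print(proj(c,[s["tcp_pos"],[.331,-.354,.02],[.402,-.354,.02]]))
E
```

```text
[ 0.331  -0.3541  0.1512] [ 0.7077  0.7065  0.     -0.0001] 0.5671465162198857 1.3
{'mtx': array([[286.7594,   0.    , 252.6646],
       [  0.    , 286.7594, 188.6951],
       [  0.    ,   0.    ,   1.    ]]), 'cam_to_world': array([[ 1.    , -0.0018, -0.0016,  0.3304],
       [-0.0022, -0.9508, -0.3096, -0.2768],
       [-0.001 ,  0.3096, -0.9509,  0.2957],
       [ 0.    ,  0.    ,  0.    ,  1.    ]])}
[[254.28   239.9335]
 [253.7062 176.7202]
 [324.9068 176.5873]]
```

View pics/w1.png

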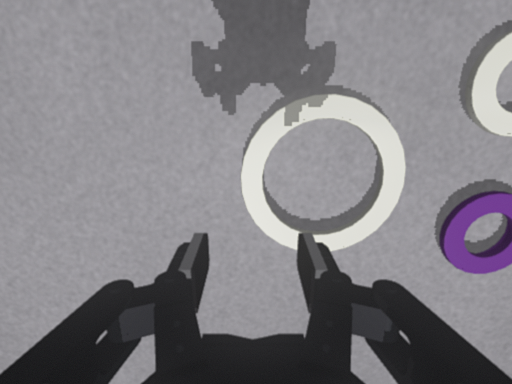

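The wrist view shows the large ring centred near (323,172), band's left side at (253,175), as predicted within a few px, with the fingers at (200,250) and (310,250). I'll refine by fitting edges.

```bash
cat >> h.py <<'E'
from scipy.ndimage import map_coordinates as mc
def fit(name,g,c,ctr,r,z,sgn=-1,w=.012):
    """circle of radius ~r at height z near ctr; sgn=-1: bright inside edge"""
    for _ in range(3):
        out=[];R=np.arange(r-w,r+w,.0004)
        for a in np.radians(np.arange(0,360,3)):
            P=np.c_[ctr[0]+R*np.cos(a),ctr[1]+R*np.sin(a),0*R+z];u=proj(c,P)
            if u.min()<2 or u[:,0].max()>509 or u[:,1].max()>381: continue
            d=np.gradient(mc(g,[u[:,1],u[:,0]],order=1))*sgn;k=d.argmax()
            if d[k]>2: out.append(P[k])
        s=circ(np.array(out)); ctr=s[:2]
    print(name,s,len(out)); return s
E
python3 - <<'E'
from h import *
c=manip.camera_model("wrist"); g=cv2.imread("pics/w1.png",0).astype(float)
fit("outer",g,c,(.402,-.354),.082,.02); fit("hole",g,c,(.402,-.354),.06,.02,1)
E
```

```text
outer [ 0.3995 -0.3574  0.0816] 118
hole [ 0.3995 -0.3575  0.0604] 117
```

Request:
drive_tool(increments=[[110,-0.3,-0.2,5,0,0,0],[110,-0.3,-0.2,10,0,0,0],[110,-0.3,-0.2,13,0,0,0],[110,-0.3,-0.2,14,0,0,0],[110,-0.3,-0.2,14,0,0,0],[255,-0.3,-0.2,14,0,0,0],[255,-0.3,-0.2,14,0,0,0],[255,-0.3,-0.2,14,0,0,0],[255,-0.3,-0.2,14,0,0,0],[255,-0.3,-0.2,14,0,0,0],[255,-0.3,-0.2,14,0,0,0],[255,-0.3,-0.2,14,0,0,0],[255,-0.3,-0.2,13.7,0,0,0],[255,-0.3,-0.2,12,0,0,0],[255,-0.3,-0.2,9,0,0,0],[255,-0.3,-0.2,4,0,0,0],[255,-0.3,-0.2,-1,0,0,0],[255,-0.3,-0.2,-5,0,0,0],[255,-0.3,-0.2,-5,0,0,0],[255,-0.3,-0.2,-5,0,0,0]], force=60)

```text
t: 3.35
tcp_pos: [0.3291, -0.357, 0.2023]
tool_rot: [0.707, 0.707, -0.0, 0.001]
force: [0.1, 0.4, -1.8]
finger_gap: 0.218
```

```bash
python3 - <<'E'
from h import *
s=manip.sense(); c=manip.camera_model("wrist"); cv2.imwrite("pics/w2.png",manip.snapshot("wrist")[...,::-1]); print(s["tcp_pos"],s["finger_gap"],s["t"],s["force"])
g=cv2.imread("pics/w2.png",0).astype(float); t=s["tcp_pos"]
for z in (.009,):
  fit("outer",g,c,t[:2]+[.071,0],.082,t[2]+z); fit("hole",g,c,t[:2]+[.071,0],.06,t[2]+z,1)
E
```

```text
[ 0.3291 -0.357   0.2023] 0.21751105116378905 3.35 [ 0.143   0.4473 -1.8346]
outer [ 0.3982 -0.3641  0.0806] 62
hole [ 0.3974 -0.3644  0.0604] 76
```

View pics/w2.png

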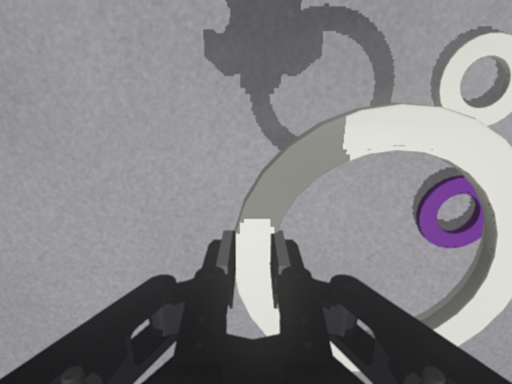

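The large ring is held by its left band (pads at (228,265) and (282,265)). The circle fit hints at a small tilt or offset, so I'll fit a tilted circle.

```bash
cat >> h.py <<'E'
from scipy.optimize import least_squares
from scipy.spatial.transform import Rotation as Rot
def fit3(g,c,p0,radii,w=14):
    """5-dof pose (centre of ring top, tilt rx,ry) from circles [(r,dz,sgn)]"""
    A=np.radians(np.arange(0,360,3)); p=np.r_[p0,0,0]
    def pts(p,r,dz): return p[:3]+Rot.from_rotvec([p[3],p[4],0]).apply(np.c_[r*np.cos(A),r*np.sin(A),0*A+dz])
    for it in range(12):
        ww=w if it<4 else 6; obs=[]
        for r,dz,sg in radii:
            u=proj(c,pts(p,r,dz)); n=proj(c,pts(p,r+.001,dz))-u; n/=np.linalg.norm(n,axis=1)[:,None]
            t=np.arange(-ww,ww+.1,.25); U=u[:,None]+n[:,None]*t[None,:,None]
            v=mc(g,[U[...,1],U[...,0]],order=1,mode='nearest'); d=np.gradient(v,axis=1)*sg; k=d.argmax(1)
            ok=(d.max(1)>4)&(U[...,0].min(1)>3)&(U[...,0].max(1)<508)&(U[...,1].min(1)>3)&(U[...,1].max(1)<380)
            obs.append((r,dz,ok,n,U[np.arange(len(A)),k]))
        f=lambda q:np.concatenate([((proj(c,pts(q,r,dz))-o)*n).sum(1)[ok] for r,dz,ok,n,o in obs])
        s=least_squares(f,p,loss="soft_l1",f_scale=.5); p=s.x
    print("pose",p,"res",np.median(np.abs(f(p))),len(f(p))); return p
E
python3 - <<'E'
from h import *
s=manip.sense();t=s["tcp_pos"];c=manip.camera_model("wrist");g=cv2.imread("pics/w2.png",0).astype(float)
p=fit3(g,c,t+[.069,-.006,.009],[(.082,0,-1),(.06,0,1)]); print(p[:3]-t)
E
```

```text
pose [ 0.3989 -0.3641  0.2081  0.003  -0.0001] res 0.6951099408944948 124
[ 0.0703 -0.008   0.0072]
```

```bash
python3 - <<'E'
from h import *
s=manip.sense();t=s["tcp_pos"]
for n in("top","scene"):
    im=manip.snapshot(n)[...,::-1]; cv2.imwrite(f"pics/{n}1.png",im); c=manip.camera_model(n); g=cv2.cvtColor(im,cv2.COLOR_BGR2GRAY).astype(float)
    print(n,proj(c,t+[.07,-.004,.008]))
    p=fit3(g,c,t+[.07,-.004,.008],[(.082,0,-1),(.06,0,1)],6); print(p[:3]-t)
a=cv2.imread("pics/top1.png")[150:342,260:512];b=cv2.imread("pics/scene1.png")[60:252,140:392]
cv2.imwrite("pics/ts1.png",cv2.resize(np.vstack([a,b]) if 0 else np.hstack([a,b]),None,fx=1.55,fy=1.55,interpolation=cv2.INTER_CUBIC))
E
```

```text
top [[386.5029 240.8957]]
pose [ 0.4002 -0.3638  0.1958  0.0102 -0.0525] res 0.25183662135906254 179
[ 0.0716 -0.0077 -0.0052]
scene [[224.0178 102.566 ]]
pose [ 0.3955 -0.3667  0.2049  0.0132  0.0061] res 0.24607835958212063 214
[ 0.0669 -0.0106  0.0039]
```

View pics/ts1.png

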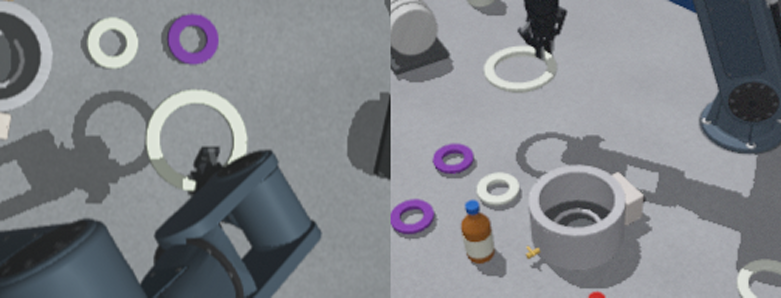

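Request:
drive_tool(increments=[[255,4,1.8,0,0,0,0],[255,8,3.7,0,0,0,0],[255,12,5.5,0,0,0,0],[255,16,7.4,0,0,0,0],[255,20,9.2,0,0,0,0],[255,24,11,0,0,0,0],[255,28,12.9,0,0,0,0],[255,31,14.2,0,0,0,0],[255,32.2,14.8,0,0,0,0],[255,32.2,14.8,2,0,0,0],[255,32.2,14.8,4,0,0,0],[255,32.2,14.8,4,0,0,0],[255,32.2,14.8,4,0,0,0]])

```text
t: 4.8
tcp_pos: [0.4764, -0.0354, 0.1605]
tool_rot: [0.707, 0.707, -0.001, -0.001]
force: [0.5, 0.1, -1.0]
finger_gap: 0.213
```

```bash
python3 - <<'E'
from h import *
s=manip.sense();t=s["tcp_pos"];print(t,s["t"])
off=np.array([.0703,-.008,.008])
for n in("wrist","top","scene"):
    c=manip.camera_model(n);im=manip.snapshot(n)[...,::-1]; cv2.imwrite(f"pics/{n}2.png",im); g=cv2.cvtColor(im,cv2.COLOR_BGR2GRAY).astype(float)
    p=fit3(g,c,t+off,[(.082,0,-1),(.06,0,1)],6); print(n,p[:3]-t)
c=manip.camera_model("scene"); g=cv2.imread("pics/scene0.png",0).astype(float)
fit("bath in scene",g,c,(.5474,-.0429),.077,.12,1); fit("bath o",g,c,(.5474,-.0429),.098,.12,-1)
E
```

```text
[ 0.4764 -0.0354  0.1605] 4.8
pose [ 0.5462 -0.0436  0.1673  0.0077 -0.008 ] res 0.7540646136268625 149
wrist [ 0.0698 -0.0082  0.0069]
pose [ 0.5447 -0.0385  0.1955 -0.2412  0.0239] res 0.3888536250926448 168
top [ 0.0683 -0.003   0.035 ]
pose [ 0.5426 -0.0489  0.1608 -0.0041 -0.0019] res 0.26062144020978195 234
scene [ 0.0662 -0.0135  0.0003]
bath in scene [ 0.5459 -0.0463  0.0765] 119
bath o [ 0.5456 -0.0462  0.0977] 61
```

View pics/wrist2.png

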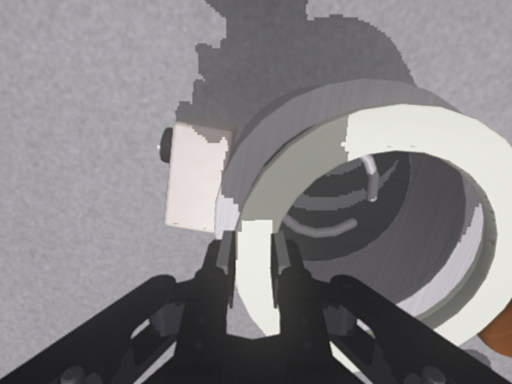

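```bash
python3 - <<'E'
from h import *
for n in("top","scene"):
    c=manip.camera_model(n); g=cv2.imread(f"pics/{n}2.png",0).astype(float)
    fit(n+" o",g,c,(.5462,-.0436),.082,.1685,-1,.008); fit(n+" h",g,c,(.5462,-.0436),.06,.1685,1,.008)
    g=cv2.imread(f"pics/{n}0.png",0).astype(float); fit(n+" bath",g,c,(.5474,-.0429),.077,.12,1)
E
```

```text
top o [ 0.5494 -0.0402  0.0808] 90
top h [ 0.5473 -0.0404  0.0601] 78
top bath [ 0.5472 -0.0428  0.0765] 120
scene o [ 0.5475 -0.0437  0.0814] 106
scene h [ 0.547  -0.0439  0.0597] 114
scene bath [ 0.5459 -0.0463  0.0765] 119
```

Request:
drive_tool(increments=[[255,-0.25,-0.12,0,0,0,0],[255,-0.25,-0.12,1,0,0,0],[255,-0.25,-0.12,2,0,0,0],[255,-0.25,-0.12,2.6,0,0,0],[255,-0.25,-0.12,3.0,0,0,0],[255,-0.25,-0.12,3.3,0,0,0],[255,-0.25,-0.12,3.5,0,0,0],[255,-0.25,-0.12,3.5,0,0,0]])

```text
t: 5.75
tcp_pos: [0.4759, -0.0375, 0.1261]
tool_rot: [0.707, 0.707, -0.0, -0.0]
force: [-0.1, 0.5, -1.8]
finger_gap: 0.218
```

Request:
drive_tool(increments=[[255,0,0,0.1,0,0,0],[255,0,0,0.2,0,0,0],[255,0,0,0.3,0,0,0],[255,0,0,0.3,0,0,0]])

```text
t: 6.15
tcp_pos: [0.476, -0.0376, 0.1234]
tool_rot: [0.707, 0.707, 0.0, 0.0]
force: [0.3, -0.4, -0.5]
finger_gap: 0.219
```

Request:
drive_tool(increments=[[170,0,0,0.05,0,0,0],[140,0,0,0.0,0,0,0],[110,0,0,0,0,0,0],[110,0,0,0,0,0,0],[110,0,0,0,0,0,0],[110,0,0,-2,0,0,0],[110,0,0,-6,0,0,0],[110,0,-5,-10,0,0,0],[110,0,-7,-14,0,0,0],[110,0,-7,-14,0,0,0]])

```text
t: 7.15
tcp_pos: [0.4049, -0.0375, 0.2667]
tool_rot: [0.707, 0.707, 0.001, 0.003]
force: [0.9, 0.4, -0.8]
finger_gap: 0.565
```

```bash
python3 - <<'E'
from h import *
s=manip.sense();t=s["tcp_pos"];print(t,s["t"])
for n in("top","scene","wrist"):
    c=manip.camera_model(n);im=manip.snapshot(n)[...,::-1]; cv2.imwrite(f"pics/{n}3.png",im); g=cv2.cvtColor(im,cv2.COLOR_BGR2GRAY).astype(float)
    fit(n+" o",g,c,(.5462,-.0436),.082,.13,-1,.008); fit(n+" h",g,c,(.5462,-.0436),.06,.13,1,.008)
    fit3(g,c,[.546,-.045,.13],[(.082,0,-1),(.06,0,1)],6)
E
```

```text
[ 0.4049 -0.0375  0.2667] 7.15
top o [ 0.5476 -0.0422  0.0808] 113
top h [ 0.5472 -0.0421  0.0595] 120
pose [ 0.5467 -0.042   0.1408 -0.0867  0.0777] res 0.4919543029201671 240
scene o [ 0.5456 -0.0457  0.0818] 101
scene h [ 0.5459 -0.0456  0.0594] 120
pose [ 0.5399 -0.0519  0.1207 -0.0141  0.0041] res 0.23953854737824382 232
wrist o [ 0.5461 -0.0457  0.0818] 120
wrist h [ 0.5461 -0.0455  0.0601] 120
pose [ 0.5466 -0.0458  0.1292 -0.0165 -0.0097] res 0.26266649100399314 227
```

View pics/wrist3.png

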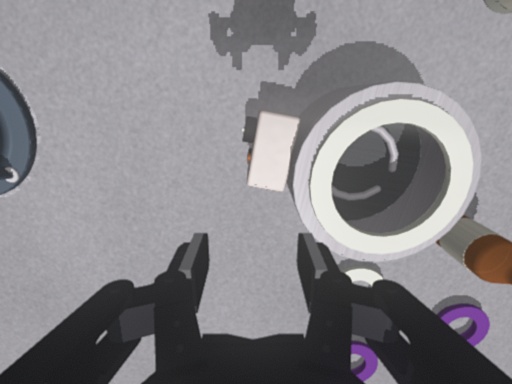

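Large ring (centre around (392,175)) sits flat and centred within 1 mm in the mouth. Now the medium ring.

Request:
drive_tool(increments=[[110,4.5,-1,0,0,0,0],[110,9,-2,0,0,0,0],[110,13.5,-3,1,0,0,0],[110,18,-4,2,0,0,0],[110,22,-5,4,0,0,0],[110,26,-6,6,0,0,0],[110,30,-7,8,0,0,0],[110,33.5,-7.4,10,0,0,0],[110,36.5,-7.4,11.5,0,0,0],[110,36.5,-7.4,11.5,0,0,0],[110,36.5,-7.4,11.5,0,0,0]])

```text
t: 8.4
tcp_pos: [0.3312, 0.3276, 0.1462]
tool_rot: [0.706, 0.708, -0.002, -0.0]
force: [0.3, -0.5, -0.3]
finger_gap: 0.568
```

```bash
python3 - <<'E'
from h import *
s=manip.sense();t=s["tcp_pos"];print(t,s["tool_rot"],s["t"])
n="wrist";c=manip.camera_model(n);im=manip.snapshot(n)[...,::-1]; cv2.imwrite("pics/wrist4.png",im); g=cv2.cvtColor(im,cv2.COLOR_BGR2GRAY).astype(float)
fit(n+" o",g,c,(.385,.327),.065,.02,-1); fit(n+" h",g,c,(.385,.327),.043,.02,1)
E
```

```text
[0.3312 0.3276 0.1462] [ 0.7064  0.7078 -0.0021 -0.0004] 8.4
wrist o [0.3848 0.3276 0.0646] 120
wrist h [0.3848 0.3276 0.0434] 120
```

Request:
drive_tool(increments=[[110,0,0,5,0,0,0],[110,0,0,10,0,0,0],[110,0,0,13,0,0,0],[110,0,0,13.7,0,0,0],[110,0,0,13.7,0,0,0],[255,0,0,13.7,0,0,0],[255,0,0,13.7,0,0,0],[255,0,0,13.7,0,0,0],[255,0,0,13.7,0,0,0],[255,0,0,13.7,0,0,0],[255,0,0,13.7,0,0,0],[255,0,0,13.7,0,0,0],[255,0,0,13.4,0,0,0],[255,0,0,12,0,0,0],[255,0,0,9,0,0,0],[255,0,0,4,0,0,0],[255,0,0,-1,0,0,0],[255,0,0,-5.3,0,0,0],[255,0,0,-5.3,0,0,0],[255,0,0,-5.3,0,0,0]])

```text
t: 10.45
tcp_pos: [0.3319, 0.3276, 0.2026]
tool_rot: [0.707, 0.707, 0.001, 0.0]
force: [-0.4, -0.6, -1.0]
finger_gap: 0.227
```

```bash
cat > held.py <<'E'
from h import *
import sys
r1,r2=float(sys.argv[1]),float(sys.argv[2]); k=sys.argv[3]
s=manip.sense();t=s["tcp_pos"];c=manip.camera_model("wrist");print(t,s["tool_rot"],s["t"],s["finger_gap"])
im=manip.snapshot("wrist")[...,::-1];cv2.imwrite(f"pics/wrist{k}.png",im);g=cv2.cvtColor(im,cv2.COLOR_BGR2GRAY).astype(float)
o=t[:2]+[(r1+r2)/2,-.004]
fit("o",g,c,o,r1,t[2]+.0075);fit("h",g,c,o,r2,t[2]+.0075,1)
p=fit3(g,c,np.r_[o,t[2]+.0075],[(r1,0,-1),(r2,0,1)]);print("offset",p[:3]-t)
E
python3 held.py .065 .043 5
```

```text
[0.3319 0.3276 0.2026] [0.707  0.7072 0.0015 0.0003] 10.45 0.22691766278627992
o [0.3848 0.328  0.0646] 107
h [0.3841 0.3279 0.0438] 95
pose [0.3854 0.3276 0.2094 0.0012 0.0052] res 0.7168896587046967 146
offset [0.0535 0.     0.0068]
```

View pics/wrist5.png

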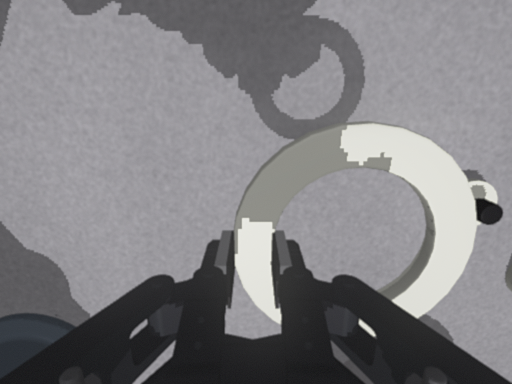

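Medium ring held level, centre (357,240) exactly on the finger axis; offset (53.5, 0) mm. Moving over the bath.

Request:
drive_tool(increments=[[255,-4.5,1.9,0,0,0,0],[255,-9,3.9,0,0,0,0],[255,-13.5,5.8,0,0,0,0],[255,-18,7.7,0,0,0,0],[255,-22.5,9.7,0,0,0,0],[255,-27,11.6,0,0,0,0],[255,-31.5,13.5,0,0,0,0],[255,-35.5,15.3,0,0,0,0],[255,-37.3,16.1,0,0,0,0],[255,-37.3,16.1,2,0,0,0],[255,-37.3,16.1,3.7,0,0,0],[255,-37.3,16.1,3.7,0,0,0],[255,-37.3,16.1,3.7,0,0,0]])

```text
t: 11.8
tcp_pos: [0.4917, -0.0452, 0.1627]
tool_rot: [0.707, 0.707, -0.001, -0.002]
force: [-0.2, 0.1, -0.7]
finger_gap: 0.232
```

```bash
python3 held.py .065 .043 6; python3 - <<'E'
from h import *
s=manip.sense();t=s["tcp_pos"]
for n in("top","scene"):
    c=manip.camera_model(n);im=manip.snapshot(n)[...,::-1]; cv2.imwrite(f"pics/{n}6.png",im); g=cv2.cvtColor(im,cv2.COLOR_BGR2GRAY).astype(float)
    z=t[2]+.0075
    fit(n+" o",g,c,t[:2]+[.054,0],.065,z,-1,.008); fit(n+" h",g,c,t[:2]+[.054,0],.043,z,1,.008)
E
```

```text
[ 0.4917 -0.0452  0.1627] [ 0.7071  0.7071 -0.001  -0.002 ] 11.8 0.23210919430563887
o [ 0.5443 -0.0442  0.0642] 106
h [ 0.5442 -0.0442  0.0431] 106
pose [ 0.545  -0.0445  0.1692 -0.0068  0.0094] res 0.6964171317705766 170
offset [0.0533 0.0006 0.0065]
top o [ 0.55   -0.0489  0.07  ] 82
top h [ 0.5456 -0.0418  0.0431] 60
scene o [ 0.5467 -0.0449  0.0645] 91
scene h [ 0.5455 -0.0443  0.0432] 107
```

Request:
drive_tool(increments=[[255,-0.1,0.1,0.5,0,0,0],[255,-0.1,0.1,1.2,0,0,0],[255,-0.1,0.1,1.8,0,0,0],[255,-0.1,0.1,2.2,0,0,0],[255,-0.1,0.1,2.5,0,0,0],[255,-0.1,0.1,2.7,0,0,0],[255,-0.1,0.1,2.85,0,0,0],[255,-0.1,0.1,2.85,0,0,0]])

```text
t: 12.75
tcp_pos: [0.4939, -0.0466, 0.1357]
tool_rot: [0.707, 0.707, -0.0, -0.0]
force: [0.2, -0.0, -0.8]
finger_gap: 0.229
```

Request:
drive_tool(increments=[[255,0.05,-0.1,0.1,0,0,0],[255,0.05,-0.1,0.2,0,0,0],[255,0.05,-0.1,0.2,0,0,0]])

```text
t: 13.05
tcp_pos: [0.4929, -0.0461, 0.1338]
tool_rot: [0.707, 0.707, -0.0, -0.0]
force: [-0.9, 0.5, 0.5]
finger_gap: 0.229
```

Release and move on to the small ring (expected near (0.576,-0.267)).

Request:
drive_tool(increments=[[170,0,0,0,0,0,0],[140,0,0,0,0,0,0],[120,0,0,0,0,0,0],[120,0,0,0,0,0,0],[120,0,0,0,0,0,0],[120,0,0,-2,0,0,0],[120,0,0,-6,0,0,0],[120,0,-5,-10,0,0,0],[120,0,-8,-12,0,0,0],[120,0,-8,-12,0,0,0]])

```text
t: 14.05
tcp_pos: [0.4094, -0.0452, 0.2565]
tool_rot: [0.707, 0.707, 0.0, 0.001]
force: [0.9, -0.3, 0.3]
finger_gap: 0.529
```

```bash
cat > chk.py <<'E'
from h import *
import sys
r1,r2,z,k=float(sys.argv[1]),float(sys.argv[2]),float(sys.argv[3]),sys.argv[4]
s=manip.sense();t=s["tcp_pos"];print(t,s["t"])
for n in("top","scene","wrist"):
    c=manip.camera_model(n);im=manip.snapshot(n)[...,::-1]; cv2.imwrite(f"pics/{n}{k}.png",im); g=cv2.cvtColor(im,cv2.COLOR_BGR2GRAY).astype(float)
    fit(n+" o",g,c,(.5462,-.045),r1,z,-1,.008)
    if r2: fit(n+" h",g,c,(.5462,-.045),r2,z,1,.008); fit3(g,c,[.546,-.045,z],[(r1,0,-1),(r2,0,1)],6)
E
python3 chk.py .065 .043 .14 7
```

```text
[ 0.4094 -0.0452  0.2565] 14.05
top o [ 0.5471 -0.0421  0.0633] 67
top h [ 0.5474 -0.0427  0.0425] 120
pose [ 0.525  -0.0306  0.4645  0.143   0.5329] res 2.341717569285564 239
scene o [ 0.5431 -0.0493  0.068 ] 85
scene h [ 0.5457 -0.0459  0.0424] 120
pose [ 0.5704 -0.0201  0.1789  0.0354  0.0206] res 0.5022768464951887 225
wrist o [ 0.5493 -0.0494  0.0688] 103
wrist h [ 0.546  -0.0458  0.0432] 120
pose [ 0.5466 -0.0462  0.139  -0.0152 -0.0191] res 0.27858645065877613 183
```

View pics/wrist7.png

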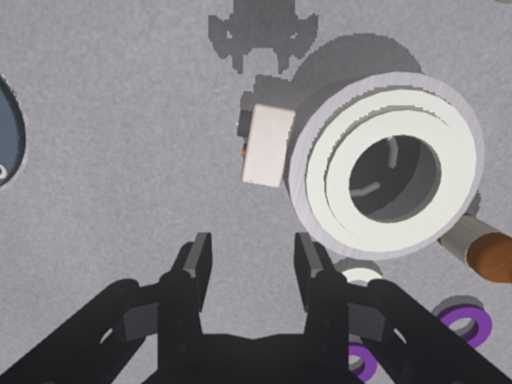

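Medium ring seated flat and concentric (hole centre (396,178)). Now the small ring.

Request:
drive_tool(increments=[[120,-4.3,2.5,0,0,0,0],[120,-8.6,5,0,0,0,0],[120,-12.9,7.5,0,0,0,0],[120,-17.2,10,0,0,0,0],[120,-21,12.3,1,0,0,0],[120,-22.2,13,5,0,0,0],[120,-22.2,13,9.5,0,0,0],[120,-22.2,13,10.6,0,0,0],[120,-22.2,13,10.6,0,0,0],[120,-22.2,13,10.6,0,0,0]])

```text
t: 15.2
tcp_pos: [0.544, -0.2683, 0.1485]
tool_rot: [0.707, 0.707, 0.0, 0.001]
force: [0.1, -0.5, 0.1]
finger_gap: 0.53
```

```bash
python3 - <<'E'
from h import *
s=manip.sense();t=s["tcp_pos"];print(t,s["tool_rot"],s["t"])
n="wrist";c=manip.camera_model(n);im=manip.snapshot(n)[...,::-1]; cv2.imwrite("pics/wrist8.png",im); g=cv2.cvtColor(im,cv2.COLOR_BGR2GRAY).astype(float)
fit(n+" o",g,c,(.576,-.267),.048,.02,-1); fit(n+" h",g,c,(.576,-.267),.026,.02,1)
E
```

```text
[ 0.544  -0.2683  0.1485] [0.7069 0.7073 0.0001 0.0007] 15.2
wrist o [ 0.5756 -0.267   0.0476] 120
wrist h [ 0.5756 -0.2667  0.0262] 120
```

Request:
drive_tool(increments=[[120,0.15,-0.5,5,0,0,0],[120,0.15,-0.5,10,0,0,0],[120,0.15,-0.5,13,0,0,0],[120,0.15,-0.5,13.65,0,0,0],[120,0.15,-0.5,13.65,0,0,0],[255,0.15,-0.5,13.65,0,0,0],[255,0.15,-0.5,13.65,0,0,0],[255,0.15,-0.5,13.65,0,0,0],[255,0.15,-0.5,13.65,0,0,0],[255,0.15,-0.5,13.65,0,0,0],[255,0.15,-0.5,13.65,0,0,0],[255,0.15,-0.5,13.65,0,0,0],[255,0.15,-0.5,13.3,0,0,0],[255,0.15,-0.5,12,0,0,0],[255,0.15,-0.5,9,0,0,0],[255,0.15,-0.5,4,0,0,0],[255,0.15,-0.5,-1,0,0,0],[255,0.15,-0.5,-5.3,0,0,0],[255,0.15,-0.5,-5.3,0,0,0],[255,0.15,-0.5,-5.3,0,0,0]])

```text
t: 17.25
tcp_pos: [0.5382, -0.2668, 0.203]
tool_rot: [0.707, 0.707, 0.0, 0.002]
force: [-0.7, 0.3, -1.0]
finger_gap: 0.23
```

```bash
python3 held.py .048 .026 9
```

```text
[ 0.5382 -0.2668  0.203 ] [0.7071 0.7071 0.0002 0.0017] 17.25 0.23046873407448473
o [ 0.5736 -0.2679  0.0472] 103
h [ 0.5729 -0.2734  0.0288] 89
pose [ 0.5743 -0.2692  0.2082 -0.0015 -0.0006] res 0.531622438069346 119
offset [ 0.0361 -0.0024  0.0053]
```

View pics/wrist9.png

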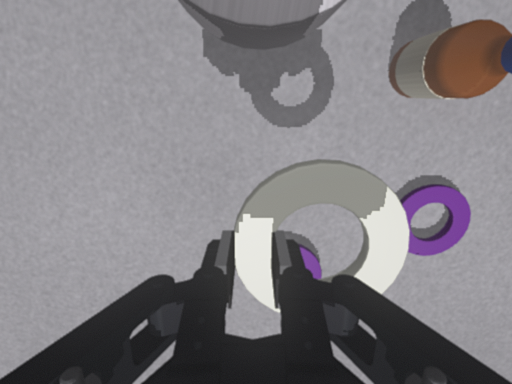

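Small ring held level, centred near (322,240). Moving over the bath.

Request:
drive_tool(increments=[[255,4.5,-0.6,0,0,0,0],[255,9,-1.2,0,0,0,0],[255,13.5,-1.7,0,0,0,0],[255,18,-2.3,0,0,0,0],[255,21,-2.7,0,0,0,0],[255,22.3,-2.9,0,0,0,0],[255,22.3,-2.9,2,0,0,0],[255,22.3,-2.9,3.1,0,0,0],[255,22.3,-2.9,3.1,0,0,0],[255,22.3,-2.9,3.1,0,0,0]])

```text
t: 18.3
tcp_pos: [0.5088, -0.0443, 0.1692]
tool_rot: [0.708, 0.707, -0.0, -0.001]
force: [0.1, -0.8, -1.4]
finger_gap: 0.228
```

```bash
python3 held.py .048 .026 10; python3 - <<'E'
from h import *
s=manip.sense();t=s["tcp_pos"]
for n in("top","scene"):
    c=manip.camera_model(n);im=manip.snapshot(n)[...,::-1]; cv2.imwrite(f"pics/{n}10.png",im); g=cv2.cvtColor(im,cv2.COLOR_BGR2GRAY).astype(float)
    z=t[2]+.0075
    fit(n+" o",g,c,t[:2]+[.037,0],.048,z,-1,.008); fit(n+" h",g,c,t[:2]+[.037,0],.026,z,1,.008)
E
```

```text
[ 0.5088 -0.0443  0.1692] [ 0.7075  0.7067 -0.0004 -0.0006] 18.3 0.227985274915548
o [ 0.5471 -0.0511  0.0523] 104
h [ 0.5437 -0.0458  0.0265] 111
pose [ 0.5441 -0.0456  0.1761  0.0021 -0.0291] res 1.093620755261697 140
offset [ 0.0352 -0.0012  0.0069]
top o [0.565  0.0168 0.0459] 23Traceback (most recent call last):
  File "<stdin>", line 6, in <module>
  File "h.py", line 28, in fit
    s=circ(np.array(out)); ctr=s[:2]
  File "h.py", line 12, in circ
    p=p[:,:2]
      ~^^^^^^
IndexError: too many indices for array: array is 1-dimensional, but 2 were indexed
```

```bash
python3 - <<'E'
from h import *
s=manip.sense();t=s["tcp_pos"];n="scene"
c=manip.camera_model(n);im=manip.snapshot(n)[...,::-1]; g=cv2.cvtColor(im,cv2.COLOR_BGR2GRAY).astype(float)
for z in(.1765,): fit("o",g,c,(.545,-.0455),.048,z,-1,.006); fit("h",g,c,(.545,-.0455),.026,z,1,.008)
cv2.imwrite("pics/mix10.png",np.hstack([cv2.imread("pics/wrist10.png")[100:384,150:512],cv2.resize(im[120:262,180:361],None,fx=2,fy=2)]))
E
```

```text
o [ 0.5459 -0.0462  0.0473] 74
h [ 0.5452 -0.0458  0.0259] 101
```

View pics/mix10.png

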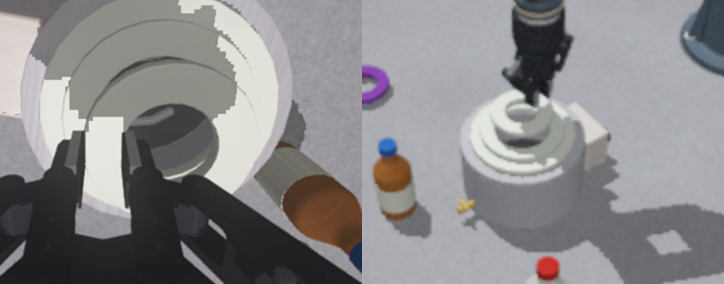

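The small ring hangs level and concentric above the medium ring. Lower it.

Request:
drive_tool(increments=[[255,0,0.06,0.5,0,0,0],[255,0,0.06,1.1,0,0,0],[255,0,0.06,1.6,0,0,0],[255,0,0.06,2.0,0,0,0],[255,0,0.06,2.3,0,0,0],[255,0,0.06,2.5,0,0,0],[255,0,0.06,2.6,0,0,0],[255,0,0.06,2.6,0,0,0]])

```text
t: 19.25
tcp_pos: [0.5094, -0.0434, 0.1444]
tool_rot: [0.707, 0.707, -0.0, -0.0]
force: [-1.1, 0.6, 5.1]
finger_gap: 0.232
```

Request:
drive_tool(increments=[[170,0,0,0,0,0,0],[140,0,0,0,0,0,0],[125,0,0,0,0,0,0],[125,0,0,0,0,0,0],[125,0,0,0,0,0,0],[125,0,0,-2,0,0,0],[125,0,0,-6,0,0,0],[125,0,-5,-10,0,0,0],[125,0,-9.5,-11,0,0,0],[125,0,-9.5,-11,0,0,0],[125,0,-9.5,-11,0,0,0]])

```text
t: 20.35
tcp_pos: [0.4134, -0.0434, 0.2545]
tool_rot: [0.707, 0.707, 0.0, 0.001]
force: [-0.2, -0.0, -0.9]
finger_gap: 0.511
```

```bash
python3 chk.py .048 .026 .15 11
```

```text
[ 0.4134 -0.0434  0.2545] 20.35
top o [ 0.5462 -0.0421  0.0465] 66
top h [ 0.5465 -0.0421  0.0257] 120
pose [ 0.545  -0.0421  0.162   0.1388  0.0389] res 0.3105003418475874 189
scene o [ 0.5462 -0.0441  0.0466] 55
scene h [ 0.5451 -0.0457  0.0255] 120
pose [ 0.5423 -0.0479  0.1474 -0.1013  0.2822] res 1.1215600712900342 217
wrist o [ 0.5449 -0.0449  0.0471] 65
wrist h [ 0.5454 -0.0454  0.0262] 120
pose [ 0.5462 -0.046   0.1485 -0.0073 -0.0177] res 0.25175645963131554 175
```

View pics/wrist11.png

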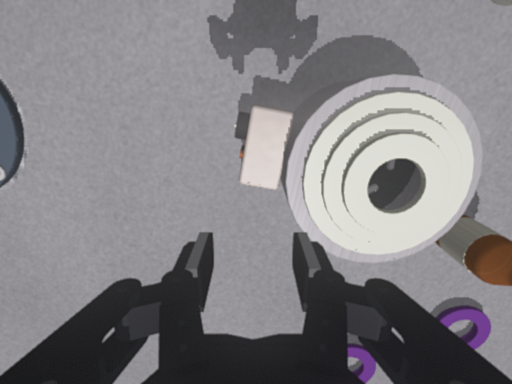

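Small ring seated flat and centred (hole at (397,186)). Now the lid.

Request:
drive_tool(increments=[[80,4.2,2.4,0,0,0,0],[80,8.4,4.8,0,0,0,0],[80,12.6,7.2,0,0,0,0],[80,16.8,9.6,0,0,0,0],[80,21,12,0,0,0,0],[80,25.2,14.4,0,0,0,0],[80,29.4,16.8,2,0,0,0],[80,32.1,18.4,5,0,0,0],[80,32.1,18.4,9,0,0,0],[80,32.1,18.4,10,0,0,0],[80,32.1,18.4,10,0,0,0],[80,32.1,18.4,10,0,0,0]])

```text
t: 21.7
tcp_pos: [0.5995, 0.2772, 0.1545]
tool_rot: [0.707, 0.707, 0.001, 0.0]
force: [0.8, 0.0, -0.0]
finger_gap: 0.688
```

```bash
python3 - <<'E'
from h import *
s=manip.sense();t=s["tcp_pos"];print(t,s["tool_rot"],s["t"])
n="wrist";c=manip.camera_model(n);im=manip.snapshot(n)[...,::-1]; cv2.imwrite("pics/wrist12.png",im); g=cv2.cvtColor(im,cv2.COLOR_BGR2GRAY).astype(float)
fit("flange",g,c,(.597,.278),.031,.02,-1,.008); fit("knob",g,c,(.597,.278),.013,.052,1,.006)
E
```

```text
[0.5995 0.2772 0.1545] [0.7073 0.7069 0.0005 0.0003] 21.7
flange [0.5973 0.2784 0.031 ] 120
knob [0.5974 0.2813 0.0135] 120
```

View pics/wrist12.png

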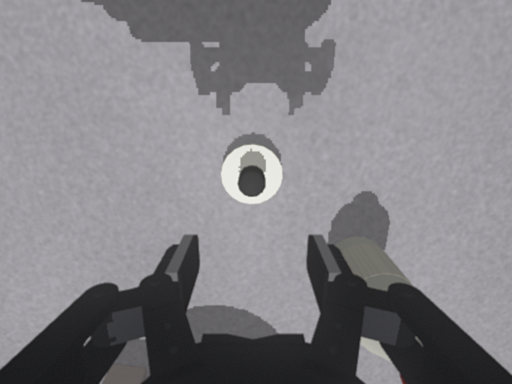

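Request:
drive_tool(increments=[[80,0.1,-0.2,5,0,0,0],[80,0.1,-0.2,9,0,0,0],[80,0.1,-0.2,12,0,0,0],[80,0.1,-0.2,12.7,0,0,0],[80,0.1,-0.2,12.7,0,0,0],[255,0.1,-0.2,12.7,0,0,0],[255,0.1,-0.2,12.7,0,0,0],[255,0.1,-0.2,12.7,0,0,0],[255,0.1,-0.2,12.7,0,0,0],[255,0.1,-0.2,12.7,0,0,0],[255,0.1,-0.2,12.7,0,0,0],[255,0.1,-0.2,12.7,0,0,0],[255,0.1,-0.2,12.4,0,0,0],[255,0.1,-0.2,11,0,0,0],[255,0.1,-0.2,7,0,0,0],[255,0.1,-0.2,2,0,0,0],[255,0.1,-0.2,-3,0,0,0],[255,0.1,-0.2,-6,0,0,0],[255,0.1,-0.2,-6,0,0,0],[255,0.1,-0.2,-6,0,0,0]])

```text
t: 23.75
tcp_pos: [0.5963, 0.2785, 0.2152]
tool_rot: [0.707, 0.707, 0.001, 0.0]
force: [0.4, -0.4, -0.7]
finger_gap: 0.286
```

```bash
python3 - <<'E'
from h import *
s=manip.sense();t=s["tcp_pos"];print(t,s["tool_rot"],s["t"],s["finger_gap"])
n="wrist";c=manip.camera_model(n);im=manip.snapshot(n)[...,::-1]; cv2.imwrite("pics/wrist13.png",im); g=cv2.cvtColor(im,cv2.COLOR_BGR2GRAY).astype(float)
p=fit("flange",g,c,t[:2],.031,t[2]-.006,-1,.01); print(p[:2]-t[:2])
E
```

```text
[0.5963 0.2785 0.2152] [0.7071 0.7072 0.0007 0.0004] 23.75 0.2860719393933686
flange [0.5954 0.2777 0.0314] 112
[-0.0009 -0.0008]
```

View pics/wrist13.png

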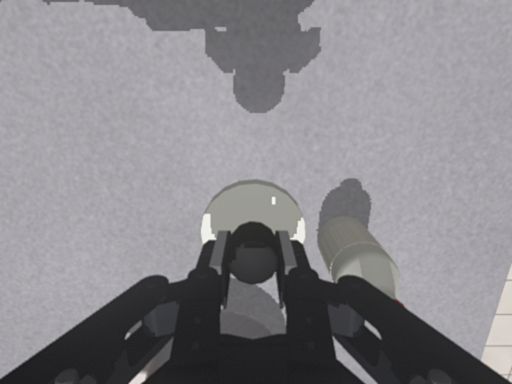

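Request:
drive_tool(increments=[[255,-4.5,-0.7,0,0,0,0],[255,-9,-1.4,0,0,0,0],[255,-13.5,-2.1,0,0,0,0],[255,-18,-2.8,0,0,0,0],[255,-22.5,-3.5,0,0,0,0],[255,-27,-4.2,0,0,0,0],[255,-31,-4.9,0,0,0,0],[255,-32.4,-5.0,0,0,0,0],[255,-32.4,-5.0,2,0,0,0],[255,-32.4,-5.0,2.5,0,0,0],[255,-32.4,-5.0,2.5,0,0,0],[255,-32.4,-5.0,2.5,0,0,0]])

```text
t: 25.0
tcp_pos: [0.5464, -0.0447, 0.1884]
tool_rot: [0.707, 0.708, -0.0, -0.001]
force: [0.6, 0.0, 0.0]
finger_gap: 0.283
```

```bash
python3 - <<'E'
from h import *
s=manip.sense();t=s["tcp_pos"];print(t,s["tool_rot"],s["t"],s["finger_gap"])
for n in ("wrist","scene"):
    c=manip.camera_model(n);im=manip.snapshot(n)[...,::-1]; cv2.imwrite(f"pics/{n}14.png",im); g=cv2.cvtColor(im,cv2.COLOR_BGR2GRAY).astype(float)
    p=fit(n+" flange",g,c,t[:2],.031,t[2]-.006,-1,.01)
E
```

```text
[ 0.5464 -0.0447  0.1884] [ 0.7067  0.7075 -0.0002 -0.0006] 25.0 0.28330289590811336
wrist flange [ 0.5457 -0.0456  0.0317] 113
scene flange [ 0.5436 -0.0348  0.037 ] 63
```

Request:
drive_tool(increments=[[255,0,0,0.5,0,0,0],[255,0,0,1.0,0,0,0],[255,0,0,1.4,0,0,0],[255,0,0,1.8,0,0,0],[255,0,0,2.0,0,0,0],[255,0,0,2.15,0,0,0],[255,0,0,2.15,0,0,0]])

```text
t: 25.8
tcp_pos: [0.5463, -0.0455, 0.1694]
tool_rot: [0.707, 0.707, -0.0, 0.0]
force: [-5.1, 0.7, 14.4]
finger_gap: 0.282
```

Request:
drive_tool(increments=[[255,0,0,-0.3,0,0,0],[255,0,-0.1,-0.3,0,0,0],[255,0,-0.2,-0.3,0,0,0],[255,0,-0.2,-0.3,0,0,0]])

```text
t: 26.2
tcp_pos: [0.5441, -0.0455, 0.1698]
tool_rot: [0.707, 0.707, -0.0, -0.0]
force: [0.2, -0.4, -0.0]
finger_gap: 0.277
```

```bash
python3 - <<'E'
from h import *
s=manip.sense();t=s["tcp_pos"];print(t,s["force"],s["t"],s["finger_gap"])
for n in ("wrist","scene"):
    c=manip.camera_model(n);im=manip.snapshot(n)[...,::-1]; cv2.imwrite(f"pics/{n}15.png",im)
a=cv2.imread("pics/wrist15.png")[120:384,140:500];b=cv2.resize(cv2.imread("pics/scene15.png")[130:262,190:370],None,fx=2,fy=2)
cv2.imwrite("pics/mix15.png",np.hstack([a,b]))
E
```

```text
[ 0.5441 -0.0455  0.1698] [ 0.2084 -0.3729 -0.0019] 26.2 0.2774630612406287
```

View pics/mix15.png

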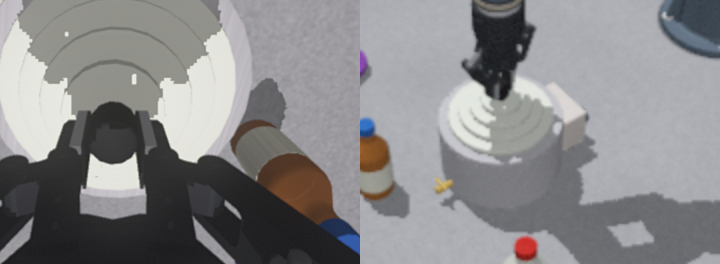

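The view shows the lid level inside the nest, free of force. Lower again gently at this x.

Request:
drive_tool(increments=[[255,0,0,0.1,0,0,0],[255,0,0,0.2,0,0,0],[255,0,0,0.2,0,0,0]])

```text
t: 26.6
tcp_pos: [0.5445, -0.0456, 0.1695]
tool_rot: [0.707, 0.707, -0.0, 0.0]
force: [-2.4, 0.0, 8.6]
finger_gap: 0.276
```

Request:
drive_tool(increments=[[255,0,0,-0.1,0,0,0],[200,0,0,-0.1,0,0,0],[150,0,0,-0.1,0,0,0],[80,0,0,-0.1,0,0,0],[80,0,0,-0.1,0,0,0],[80,0,0,-0.1,0,0,0],[80,0,0,-2,0,0,0],[80,0,0,-5,0,0,0],[80,0,-4,-8,0,0,0],[80,0,-8,-9,0,0,0],[80,0,-12,-9,0,0,0],[80,0,-12,-9,0,0,0],[80,0,-12,-9,0,0,0]])

```text
t: 27.9
tcp_pos: [0.4243, -0.0456, 0.2587]
tool_rot: [0.707, 0.707, 0.0, 0.001]
force: [-0.3, -0.5, 0.2]
finger_gap: 0.683
```

```bash
python3 chk.py .031 0 .16 16; python3 - <<'E'
from h import *
for n in("wrist","scene","top"):
    if n=="wrist": c=manip.camera_model(n)
    else: c=manip.camera_model(n)
    g=cv2.imread(f"pics/{n}16.png",0).astype(float)
    for nm,r,z in(("lid",.031,.16),("small",.048,.15),("med",.065,.14),("large",.082,.13)): 
        try: fit(n+" "+nm,g,c,(.5475,-.043) if n=="top" else (.546,-.0456),r,z,-1,.005)
        except Exception as e: print(e)
a=cv2.resize(cv2.imread("pics/wrist16.png")[60:270,250:512],None,fx=1.5,fy=1.5);b=cv2.resize(cv2.imread("pics/scene16.png")[150:255,200:331],None,fx=3,fy=3)
cv2.imwrite("pics/mix16.png",np.hstack([a,b]))
E
```

```text
[ 0.4243 -0.0456  0.2587] 27.9
top o [ 0.5457 -0.0421  0.0291] 62
scene o [ 0.5454 -0.0438  0.0291] 53
wrist o [ 0.5442 -0.0461  0.0306] 67
wrist lid [ 0.544  -0.0455  0.0302] 66
wrist small [ 0.5448 -0.0447  0.047 ] 68
wrist med [ 0.5454 -0.045   0.064 ] 61
wrist large [ 0.5459 -0.0454  0.0815] 120
scene lid [ 0.5453 -0.0438  0.0292] 53
scene small [ 0.5456 -0.0447  0.047 ] 54
scene med [ 0.5472 -0.0441  0.0632] 59
scene large [ 0.546  -0.0455  0.0815] 96
top lid [ 0.5455 -0.0414  0.0287] 62
top small [ 0.5463 -0.0417  0.0462] 72
top med [ 0.5467 -0.0423  0.0634] 56
top large [ 0.5476 -0.0423  0.0807] 103
```

View pics/mix16.png

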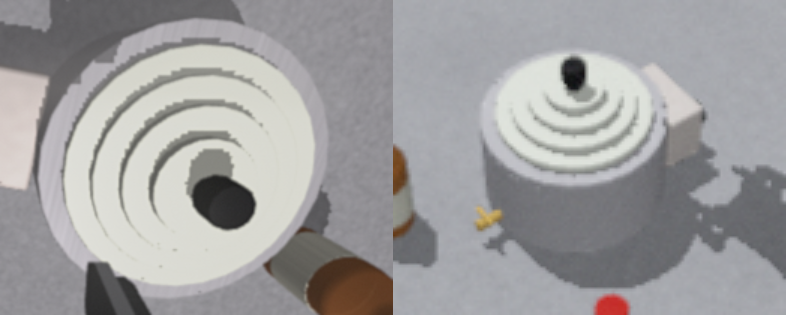

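```bash
python3 - <<'E'
from h import *
A=np.radians(np.arange(0,360,5))
for n,xy in(("wrist",(.5443,-.0457)),("scene",(.5447,-.0455)),("top",(.5457,-.042))):
    c=manip.camera_model(n); g=cv2.imread(f"pics/{n}16.png",0)
    for z0 in(.140,.143):
        P=np.vstack([np.c_[xy[0]+.013*np.cos(A),xy[1]+.013*np.sin(A),0*A+z0+h] for h in(.028,.052)])
        m=np.zeros(g.shape,np.uint8); cv2.fillConvexPoly(m,cv2.convexHull(np.round(proj(c,P)*16).astype(np.int32)),1,shift=4)
        y,x=np.nonzero(m); b=[x.min()-8,x.max()+9,y.min()-8,y.max()+9]
        d=np.zeros_like(m); d[b[2]:b[3],b[0]:b[1]]=g[b[2]:b[3],b[0]:b[1]]<75; yy,xx=np.nonzero(d)
        print(n,z0,"pred",x.mean(),y.mean(),len(x),"seen",xx.mean(),yy.mean(),len(xx),"IoU",(m&d).sum()/(m|d).sum())
E
```

```text
wrist 0.14 pred 398.7026431718062 194.27312775330395 1362 seen 398.46875 194.1360294117647 1088 IoU 0.7988252569750367
wrist 0.143 pred 400.4818505338078 195.33950177935944 1405 seen 398.46875 194.1360294117647 1088 IoU 0.7743772241992882
scene 0.14 pred 259.9238095238095 173.88571428571427 105 seen 259.90625 174.3125 64 IoU 0.6095238095238096
scene 0.143 pred 260.0 173.2095238095238 105 seen 259.90625 174.3125 64 IoU 0.6095238095238096
top 0.14 pred 257.41509433962267 184.06603773584905 106 seen 257.38709677419354 184.0 62 IoU 0.5849056603773585
top 0.143 pred 257.5 183.85849056603774 106 seen 257.38709677419354 184.0 62 IoU 0.5849056603773585
```

The knob appears within about half a pixel of where a fully seated, level lid puts it, in all three cameras. Handing in.

```bash
python3 -c "
from station import manip
print(manip.sign_off(), manip.sense()['t'])"
```

```text
the job is handed in; nothing more can be done
the job is handed in; nothing more can be done
```

The water bath is closed. I put the large, medium and small rings and then the lid in place, each picked up once, in about 28 s of the allowed 104 s. I kept clear of both bottles and handed the job in.

**Last checks**
- **Rings:** edge fits in the wrist, top and scene cameras put each ring within about 1–2 mm of the one it sits in. In the wrist view each ring top lies at its seated height to about 1.5 mm.
- **Lid:** the knob appears within about half a pixel of its fully seated, level position in all three cameras. That fits seated height better than 3 mm too high in the wrist and scene views; the top view cannot tell the two apart.

**What disagreed**
- **Camera offset:** the top camera read about 1.5 mm in x and 3 mm in y off the other two throughout. I compared ring and opening within the same camera to cancel this.
- **Tilted-circle fits:** on the stepped white rings these fits from the top and scene cameras were unusable, so levelness rests on the wrist camera. It showed under about 0.025 rad, much the same for all three rings.
- **Lid contact:** while lowering, the lid met 14 N about 2.5 mm above where I expected it to seat. A second try 2 mm further toward the robot stopped at the same height with 9 N. I then released it there, and the knob check above shows it seated.

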